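# Start the proud wing knob of the citrus press on its thread and screw it home

### The job

One of the two black wing knobs that hold down the foot of the citrus press is off its thread and stands proud of its collar; the other is already screwed home. Turn the proud knob backwards (anticlockwise seen from above) to its thread start, let it drop down into the collar, then turn it forwards (clockwise) until it stops and let go. Do not turn the knob that is already tight.

Things in the scene. Friction and masses are not known exactly. Their poses are not given: they have to be found in the camera images.
- loose_grip (a point): grip point on the turning axis of the proud black wing knob, at the left or right end of the press's front foot bar. It is an upright bar 60 mm long (x), 14 wide (y, grip this), 38 tall (z up); the point is 14 below its top, 62 above the ledge (52 once dropped). Below is an aluminium collar 49 across, its top 24 above the ledge: keep fingertips above it. Glass tumblers stand 90 mm or more away.
- loose_knob (a joint): turn of the proud knob, rad, growing clockwise seen from above. 0 = thread start: bar straight front to back, square to the foot bar, the steel lugs beneath it over the collar's two gaps. It begins at 0.45 to 0.75, lugs resting on the lips beside the gaps; it can drop only between -0.3 (back stop) and 0.15. Forward stop (home) at 1.1, 63 degrees clockwise of the start. Friction 0.03 N m.
- loose_lift (a joint): height of the proud knob above its lowest position, m: 0.010 with its lugs on the lips, 0 when dropped. Let go over the gaps it falls by its own weight (70 g); while gripped it does not, so the hand must lower it the 10 mm. When down and turned forwards its lugs pass under the lips with 3 mm play; when not down they ride on the lips or strike their ends. It cannot be lifted off (stop 0.012).
- tight_knob (a joint): turn of the other wing knob, at the opposite end of the foot bar, 340 mm away: same shape, sense and stop, but 10 mm lower, already screwed home at 1.05 to 1.1. Leave it so. The press itself (110 mm wide, 0.55 m tall) rises between the knobs from 95 mm behind their line: approach from the robot's side, not across the press. The tumblers (85 mm tall) stand between the knobs, in front of the line.
Things that resemble listed ones, but are neither listed nor needed, are in the scene too. Leave any yellow look-alike of the part that bears tight_knob alone. What is shaped like the part that bears loose_grip but blue is not meant.

How it is judged (in metres and radians):
On the way, in this order (a step that is already met when the one before it is completed fails the run):
1. the proud knob has been turned back to its thread start and has dropped into the collar (value of joint loose_knob below 0.3 rad and value of joint loose_lift below 0.004 m), for 0.1 s.
2. the dropped knob has been turned forwards to its stop (value of joint loose_knob above 0.88 rad and value of joint loose_lift below 0.004 m), for 0.1 s.
At the end, for the whole second after the job is handed in: the formerly proud knob is down in its collar (within 4 mm of its lowest position), turned clockwise to its stop (within about 12 degrees) and at rest; the other knob is still tight (within 14 degrees of its stop) (all of step 2 and velocity of joint loose_knob below 0.1 rad/s and value of joint tight_knob above 0.85 rad); the robot touches nothing.
It fails at once if the knob that was already tight is turned loose (value of joint tight_knob below 0.8 rad).
It also fails if it takes over 38 s, if anything falls off the work surface, if the arm or the gripper's body presses on something with over 40 N, if the wrist force passes 120 N, or if a joint passes its speed limit or range.

### The arm

A 6-joint arm with a two-finger parallel gripper is mounted at the origin on the work surface. World frame = base frame: x ahead of the robot, y to its left, z up, the work surface at z = 0. Lengths are in m, angles in degrees, forces in N, time in s.
With the tool pointing down it reaches from about 0.4 to 0.825 m from the base axis. Payload 7 kg.
Tool frame: the origin (TCP) lies midway between the tips of the shut fingers; the grasp point (between the pads) lies 19 mm behind it; z points along the fingers, y is the line along which they close (so a half turn about z gives the same grasp; the last joint's range is limited). The gripper opens to 88 mm and grips with 3 to 60 N. Pads are 19 mm wide; open, the fingers measure 130 mm over their backs; the gripper's body (78 mm by 193 mm) begins 47 mm behind the grasp point.
Start: joints at [80.392, 20.546, 0.682, 0, -70.136, -16.507], TCP at [0.297, 0.606, 0.227] pointing down, gripper open.
Joint ranges: [-176.03, 176.03], [-82.01, 121.73], [-58.28, 71.71], [-173.87, 95.51], [-174.79, -0.11], [-173.66, 173.66]. Speed limits (degrees/s): [136.94, 136.94, 172.46, 180, 180, 180].

### API

Orientations are given as [roll, pitch, yaw] about the fixed x, y, z axes, in that order (R = Rz(yaw) Ry(pitch) Rx(roll)).
In Python, from plant import ctrl, viewer, close_job gives the robot as it stands. The module is installed in compiled form; this text tells all that it offers.
- The arm moves only by the tool step_arm, never from a script. Its argument "moves" is a list that holds one entry, the list of rows, each a list of 5 numbers: the shift along the world's x, y, z in cm, then the turn about the world's z in rad, then the finger opening in cm, from 0 to 8.76. In form: [[[tx, ty, tz, twist, grip], ...]]. A call has 1 to 10 rows; each row shifts and turns the commanded pose from where the row before left it; what a row does not reach is not made up. A row lasts 1/10 s, in which the tool goes at most 50 mm and 8.59 degrees, less where a joint would pass 70% of its speed; a pose out of reach is approached as far as the arm can. A call with a gripper value outside its range is refused whole. The fingers move at their own pace and stop on an object; the grip force is fixed at half the most. Time passes only in rows, so rows that do not move let the fingers close. It gives the time, the measured TCP pose, the force, the opening and the grip force at its end, in the units of the state.
- ctrl.get_obs(): the state, without advancing time (a new reading comes with each control period).
- viewer.snapshot(name): name is "scene" or "top" or "wrist"; returns (picture, depth): 420x560x3 uint8, blue, green, red; 420x560 float32, m along the optical axis (not along the pixel's ray), 0 where there is no reading.
- viewer.camera_info(name): a dict with "camera_matrix" (3x3 intrinsics, pixels), "eye" and "orientation" of the camera in the world. Camera axes: x right, y down, z forward; pixel columns grow to the right and rows downward; lengths in m; the calibration is good to about 2 mm. A picture is of the moment at which its call begins: read the wrist's pose just before it. camera_info takes no time and is no camera call; for the wrist camera it gives the pose at the moment of the call.
- close_job(): hands the job in; it is judged then, once.
The state is a dict: "clock": time; "joint_pos": joint angles; "qvel": joint speeds; "tau": joint torques, N m; "tool_pos": TCP position; "orientation": TCP orientation; "force": force on the tool from outside, world axes, zero at the start; "moment": the same for the moment, N m; "opening": finger opening in m; "gripper_force": force on a finger pad.
Only numpy, scipy, OpenCV 4.12 (cv2) and the standard library are available. Lean on these libraries where they do the work, as an engineer would, in place of code of your own. Each camera call takes 0.05 s, during which the arm holds its last target. There are 200 camera calls.

## Working session

There is one attempt and no reset: what is moved stays moved. The work goes in short steps, Python scripts to look and compute and a tool call to move; the robot and the scene stay as the last step left them, time stands still between calls to the robot, and variables do not carry over. Pictures are saved under pics/ and viewed, at most 10 in all, crops included, and the job is handed in when it is done.

Besides the shell and the picture viewer there is one more tool, called as a command line: name --argument value ..., lists and objects as JSON in quotes. step_arm: Moves the arm, as the interface text tells. Its arguments: {"type":"object","properties":{"moves":{"type":"array","items":{"type":"array","items":{"type":"array","items":{"type":"number"}}}}},"required":["moves"]}

```bash
mkdir -p pics; cat > h.py <<'E'
import numpy as np, cv2
from plant import ctrl, viewer, close_job
from scipy.spatial.transform import Rotation as R
def snap(n):
    ci=viewer.camera_info(n); im,d=viewer.snapshot(n); return im,d,ci
def world(d,ci):
    K=np.array(ci["camera_matrix"]); v,u=np.mgrid[:d.shape[0],:d.shape[1]]
    P=np.stack([(u-K[0,2])/K[0,0]*d,(v-K[1,2])/K[1,1]*d,d],-1)
    o=np.array(ci["orientation"])
    M=o if o.shape==(3,3) else R.from_euler('xyz',o,degrees=True).as_matrix()
    return P@M.T+np.array(ci["eye"])
E
python3 - <<'E'
from h import *
o=ctrl.get_obs(); print(o)
for n in("scene","top"):
    im,d,ci=snap(n); print(n,ci); cv2.imwrite(f"pics/{n}1.png",im); np.savez(f"{n}1.npz",im=im,d=d,P=world(d,ci))
E
```

```text
{'clock': 0.0, 'joint_pos': array([ 8.03899523e+01,  2.05906500e+01,  6.34877425e-01, -1.88525768e-02,
       -7.01352212e+01, -1.65074730e+01]), 'qvel': array([-0.01526742,  0.09569427,  0.07308299, -0.01765146, -0.02571258,
       -0.07260018]), 'tau': array([ 1.42080757e-03, -5.82723856e+01,  2.93050396e+01,  6.99701115e+00,
        7.12331981e-03, -1.60876893e-04]), 'tool_pos': array([0.29695722, 0.60564247, 0.22564391]), 'orientation': array([ 1.79907721e+02, -8.86506804e-03, -2.61239338e+01]), 'force': array([ 0.5207743 , -0.37832346, -0.28170851]), 'moment': array([ 0.00897523, -0.06736149,  0.01667576]), 'gripper_force': 0.0, 'opening': 0.08791004975411537}
scene {'camera_matrix': array([[533.73156601,   0.        , 289.89193061],
       [  0.        , 533.73156601, 213.06201427],
       [  0.        ,   0.        ,   1.        ]]), 'eye': array([ 1.38190172, -0.14323525,  0.72687194]), 'orientation': array([-126.15734081,    0.29607069,   78.75401761])}
top {'camera_matrix': array([[411.48105703,   0.        , 274.510942  ],
       [  0.        , 411.48105703, 211.55553628],
       [  0.        ,   0.        ,   1.        ]]), 'eye': array([0.338783  , 0.02966383, 0.93732061]), 'orientation': array([-1.69176814e+02,  2.47433614e-03, -9.07470264e+01])}
```

View pics/scene1.png

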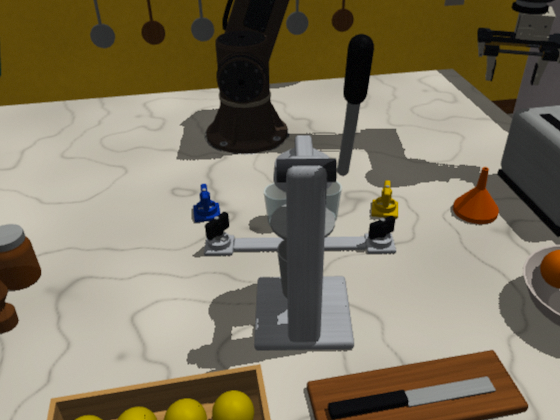

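View pics/top1.png

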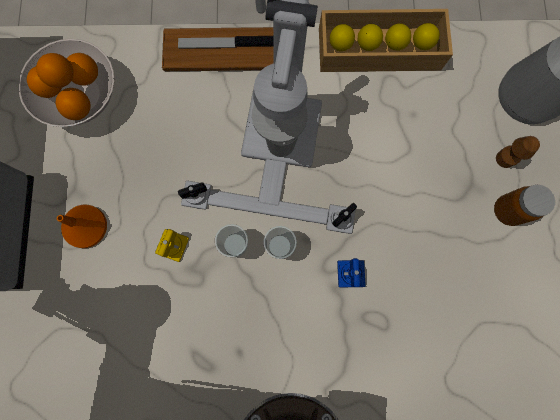

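Top picture: two black wing knobs, left at (193,190) and right at (345,214). The blue look-alike is at (351,272) and the yellow one at (171,245). The right bar is about 44° clockwise of the foot bar's normal, so it looks like the proud one. The left bar is about 63°, so it is home. I'll check this with heights and an enlarged crop.

```bash
cat > m.py <<'E'
from h import *
def knob(im,P,c,r):
    g=im.max(-1); v,u=np.mgrid[:im.shape[0],:im.shape[1]]
    w=(np.hypot(u-c[0],v-c[1])<r)
    m=w&(g<60)&(P[...,2]>0.0)
    z=P[...,2][m]; zt=np.percentile(z,90); t=m&(abs(P[...,2]-zt)<0.006)
    q=P[t]; rect=cv2.minAreaRect((q[:,:2]*1000).astype(np.float32))
    e,V=np.linalg.eigh(np.cov(q[:,:2].T)); ang=np.degrees(np.arctan2(V[1,1],V[0,1]))
    return dict(n=len(q),ztop=round(zt,4),mean=q.mean(0).round(4),rect=rect,ang=ang%180)
E
python3 - <<'E'
from m import *
f=np.load("top1.npz"); im,P=f["im"],f["P"]
for c in((193,190),(345,214)): print(knob(im,P,c,22))
for p in((345,235),(260,207),(310,213),(320,260),(232,225),(280,228),(352,272),(222,199),(390,220)): print(p,P[p[1],p[0]].round(3))
a=cv2.resize(im[160:290,140:380],(800,433),interpolation=cv2.INTER_CUBIC); cv2.imwrite("pics/crop1.png",a)
E
```

```text
{'n': 145, 'ztop': np.float64(0.0657), 'mean': array([0.5587, 0.2097, 0.0641]), 'rect': ((559.669189453125, 209.8685760498047), (13.723088264465332, 57.97018051147461), 18.3369083404541), 'ang': np.float64(108.486995958313)}
{'n': 155, 'ztop': np.float64(0.076), 'mean': array([ 0.4976, -0.1233,  0.0743]), 'rect': ((498.371337890625, -123.54810333251953), (13.519102096557617, 58.3225212097168), 43.7310791015625), 'ang': np.float64(131.92968676508463)}
(345, 235) [ 0.462 -0.134 -0.004]
(260, 207) [0.527 0.061 0.012]
(310, 213) [ 0.512 -0.054  0.01 ]
(320, 260) [ 0.405 -0.074  0.   ]
(232, 225) [0.475 0.117 0.082]
(280, 228) [0.468 0.016 0.075]
(352, 272) [ 0.374 -0.135  0.059]
(222, 199) [0.547 0.148 0.009]
(390, 220) [ 0.495 -0.24  -0.001]
```

View pics/crop1.png

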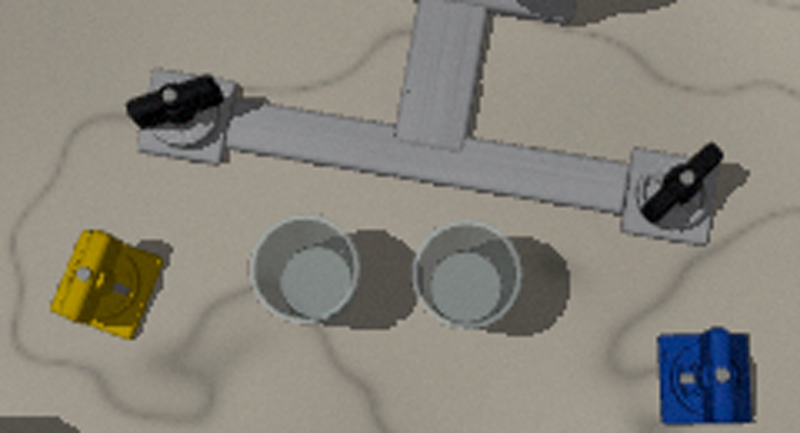

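The right knob at (345,214) is the proud one. Its top is at 76 mm against 66 mm for the left, the spacing is 339 mm, and its turn comes out at about 0.66 rad against 1.07 for the left. The blue and yellow parts at (703,380) and (105,285) in the crop are the look-alikes. Before swinging over, I'll check how far the tall press reaches towards the robot.

```bash
python3 - <<'E'
from h import *
for n in("top1","scene1"):
    f=np.load(n+".npz"); P=f["P"].reshape(-1,3)[f["d"].ravel()>0]
    for a,b in((.1,.2),(.2,.35),(.35,.7)):
        q=P[(P[:,2]>a)&(P[:,2]<b)&(P[:,0]>.3)&(P[:,0]<.9)&(abs(P[:,1])<.3)]
        if len(q): print(n,a,b,len(q),np.percentile(q,[0.5,99.5],axis=0).round(3).tolist())
E
```

```text
top1 0.1 0.2 1298 [[0.623, -0.038, 0.103], [0.697, 0.069, 0.193]]
top1 0.2 0.35 3997 [[0.63, -0.034, 0.224], [0.783, 0.06, 0.349]]
top1 0.35 0.7 1119 [[0.754, -0.042, 0.35], [0.793, 0.053, 0.366]]
scene1 0.1 0.2 2463 [[0.633, -0.038, 0.101], [0.808, 0.067, 0.199]]
scene1 0.2 0.35 4221 [[0.657, -0.043, 0.201], [0.808, 0.051, 0.35]]
scene1 0.35 0.7 3626 [[0.759, -0.043, 0.35], [0.852, 0.054, 0.544]]
```

The space at x < 0.6 is clear above 0.1 m. I'll swing over in front of the press.

step_arm --moves '[[[1.0,-4.3,0,0,8.7],[1.0,-4.3,0,0,8.7],[1.0,-4.3,0,0,8.7],[1.0,-4.3,0,0,8.7],[1.0,-4.3,0,0,8.7],[1.0,-4.3,0,0,8.7],[1.0,-4.3,0,0,8.7],[1.0,-4.3,0,0,8.7],[1.0,-4.3,0,0,8.7],[1.0,-4.3,0,0,8.7]]]'

```text
clock: 1.1
tool_pos: [0.3969, 0.1742, 0.2265]
orientation: [-180.0, 0.0, -26.1]
force: [1.5, -0.7, 0.5]
opening: 0.0872
gripper_force: 0.0
```

step_arm --moves '[[[1.0,-4.2,0,-0.077,8.7],[1.0,-4.2,0,-0.077,8.7],[1.5,-4.2,0,-0.077,8.7],[1.5,-4.2,0,-0.077,8.7],[1.7,-4.2,0,-0.077,8.7],[1.7,-4.2,0,0,8.7],[1.7,-4.2,0,0,8.7],[0,0,0,0,8.7],[0,0,0,0,8.7]]]'

```text
clock: 2.0
tool_pos: [0.4977, -0.1191, 0.2257]
orientation: [179.9, 0.1, -48.4]
force: [-0.6, 0.1, -0.4]
opening: 0.0866
gripper_force: 0.0
```

```bash
python3 - <<'E'
from m import *
im,d,ci=snap("wrist"); P=world(d,ci); np.savez("w1.npz",im=im,d=d,P=P); cv2.imwrite("pics/w1.png",im)
K=ci["camera_matrix"]; M=R.from_euler('xyz',ci["orientation"],degrees=True).as_matrix()
p=M.T@(np.array([.498,-.1235,.076])-ci["eye"]); c=(K@p/p[2])[:2]; print(ci["eye"],c)
print(knob(im,P,c,110))
E
```

```text
[ 0.55004339 -0.17616132  0.38325447] [281.73964751 191.65956564]
{'n': 1309, 'ztop': np.float64(0.3078), 'mean': array([ 0.519 , -0.1404,  0.3065]), 'rect': ((516.93701171875, -140.30831909179688), (41.014991760253906, 6.212419509887695), 42.14692306518555), 'ang': np.float64(42.196263435214206)}
```

View pics/w1.png

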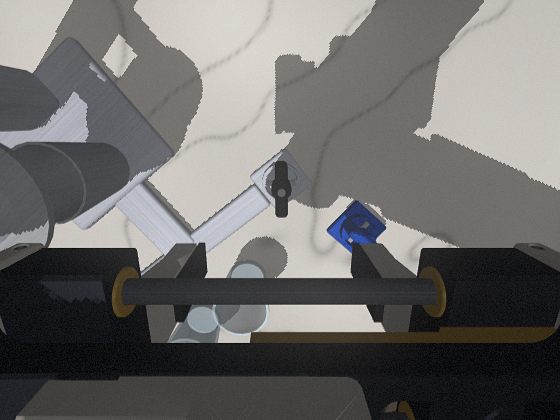

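The wrist picture shows the black bar at (282,190), upright in the image and so square to the finger line. The fingers are at (180,290) and (380,290). The prediction from the top camera was (282,192), which agrees. I'll refine the pose with a tighter mask.

```bash
python3 - <<'E'
from m import *
f=np.load("w1.npz"); im,P=f["im"],f["P"].copy()
P[P[...,2]>0.12]=-1
r=knob(im,P,(282,190),40); print(r, ctrl.get_obs()["tool_pos"], ctrl.get_obs()["orientation"])
E
```

```text
{'n': 556, 'ztop': np.float64(0.076), 'mean': array([ 0.5001, -0.1249,  0.0747]), 'rect': ((498.9517517089844, -123.36966705322266), (13.307608604431152, 57.80988311767578), 42.03700637817383), 'ang': np.float64(132.57122247427685)} [ 0.49761467 -0.118163    0.22599814] [ 1.79952824e+02  5.30329277e-02 -4.82551748e+01]
```

Refined knob axis: (0.499, -0.1235), bar at 132.2°, top at 0.076 m, all as expected. I'll descend to TCP z ≈ 0.045 and close.

step_arm --moves '[[[0.1,-0.55,-4,0,8.7],[0,0,-4,0,8.7],[0,0,-4,0,6],[0,0,-3,0,5],[0,0,-2,0,4],[0,0,-1.1,0,4],[0,0,0,0,4],[0,0,0,0,4]]]'

```text
clock: 2.85
tool_pos: [0.4998, -0.1228, 0.0465]
orientation: [-180.0, -0.0, -48.1]
force: [0.7, -0.1, -0.1]
opening: 0.0444
gripper_force: 0.0
```

step_arm --moves '[[[0,0,0,0,0.5],[0,0,0,0,0.5],[0,0,0,0,0.5],[0,0,0,0,0.5],[0,0,0,0,0.5],[0,0,0,0,0.5]]]'

```text
clock: 3.45
tool_pos: [0.4983, -0.1242, 0.046]
orientation: [179.9, 0.0, -48.2]
force: [-2.6, -3.7, 5.4]
opening: 0.0142
gripper_force: 30.0
```

Gripped at 14.2 mm. Now I'll turn back 0.72 rad, to about -0.06 on the joint.

step_arm --moves '[[[0,0,0,0.09,0.5],[0,0,0,0.09,0.5],[0,0,0,0.09,0.5],[0,0,0,0.09,0.5],[0,0,0,0.09,0.5],[0,0,0,0.09,0.5],[0,0,0,0.09,0.5],[0,0,0,0.09,0.5],[0,0,0,0,0.5],[0,0,0,0,0.5]]]'

```text
clock: 4.45
tool_pos: [0.4985, -0.1239, 0.0454]
orientation: [180.0, 0.1, -7.1]
force: [-1.8, -4.8, -1.0]
opening: 0.0141
gripper_force: 30.0
```

step_arm --moves '[[[0,0,-0.2,0,0.5],[0,0,-0.2,0,0.5],[0,0,-0.2,0,0.5],[0,0,-0.2,0,0.5],[0,0,-0.2,0,0.5],[0,0,0,0,0.5],[0,0,0,0,0.5]]]'

```text
clock: 5.15
tool_pos: [0.4986, -0.124, 0.0361]
orientation: [180.0, 0.0, -7.1]
force: [-3.4, -4.0, 7.5]
opening: 0.014
gripper_force: 30.0
```

step_arm --moves '[[[0,0,-0.1,0,0.5],[0,0,0,0,0.5],[0,0,0,0,0.5]]]'

```text
clock: 5.45
tool_pos: [0.4986, -0.124, 0.036]
orientation: [179.9, 0.0, -7.0]
force: [-7.7, -3.3, 16.9]
opening: 0.0138
gripper_force: 30.0
```

It has bottomed: force z rose to 17 N while the height stayed put, about 10 mm down. I'll ease off 1 mm and turn clockwise.

step_arm --moves '[[[0,0,0.1,-0.11,0.5],[0,0,0,-0.11,0.5],[0,0,0,-0.11,0.5],[0,0,0,-0.11,0.5],[0,0,0,-0.11,0.5],[0,0,0,-0.11,0.5],[0,0,0,-0.11,0.5],[0,0,0,-0.11,0.5],[0,0,0,-0.11,0.5],[0,0,0,-0.11,0.5]]]'

```text
clock: 6.45
tool_pos: [0.4982, -0.1243, 0.036]
orientation: [179.9, -0.0, -70.3]
force: [-4.0, -7.1, 7.9]
opening: 0.0136
gripper_force: 30.0
```

step_arm --moves '[[[0,0,0,-0.04,0.5],[0,0,0,0,0.5],[0,0,0,0,0.5]]]'

```text
clock: 6.75
tool_pos: [0.4982, -0.1242, 0.0361]
orientation: [179.9, -0.0, -72.4]
force: [-4.7, -7.0, 7.4]
opening: 0.0137
gripper_force: 30.0
```

```bash
python3 -c "
from h import *
o=ctrl.get_obs(); print(o['orientation'],o['tool_pos'],o['force'],o['moment'])"
```

```text
[ 1.79904615e+02 -2.49745777e-02 -7.23841617e+01] [ 0.49822764 -0.12423578  0.03608193] [-4.6829038  -7.0233572   7.38819009] [-2.25190415  1.71152223 -0.02588948]
```

step_arm --moves '[[[0,0,0,-0.04,0.5],[0,0,0,0,0.5],[0,0,0,0,0.5]]]'

```text
clock: 7.05
tool_pos: [0.4982, -0.1242, 0.0361]
orientation: [179.9, -0.0, -74.6]
force: [-4.8, -6.7, 7.1]
opening: 0.0137
gripper_force: 30.2
```

```bash
python3 -c "
from h import *
o=ctrl.get_obs(); print(o['orientation'],o['tool_pos'],o['force'],o['moment'])"
```

```text
[ 1.79893289e+02 -4.07823334e-02 -7.46069671e+01] [ 0.49823816 -0.12424854  0.03607029] [-4.83627504 -6.71281197  7.13550652] [-2.22079826  1.69167152  0.54420978]
```

The moment about z jumped to 0.54 N m, so the forward stop is reached. I'll ease back slightly, let go, rise straight up and move aside to look.

step_arm --moves '[[[0,0,0,0.01,1.0],[0,0,0,0,3],[0,0,0,0,4],[0,0,0,0,4],[0,0,0,0,4],[0,0,1,0,4],[0,0,3,0,4],[0,0,4,0,4],[0,0,4,0,4],[0,0,4,0,4]]]'

```text
clock: 8.05
tool_pos: [0.4988, -0.1234, 0.198]
orientation: [-180.0, -0.0, -74.0]
force: [0.0, -0.3, -0.6]
opening: 0.0399
gripper_force: 0.0
```

step_arm --moves '[[[-1,-4,2,0,4],[-1,-4,0,0,4],[-1,-4,0,0,4],[-1,-4,0,0,4],[0,0,0,0,4],[0,0,0,0,4],[0,0,0,0,4]]]'

```text
clock: 8.75
tool_pos: [0.4592, -0.283, 0.216]
orientation: [-180.0, -0.0, -74.0]
force: [0.9, -0.5, 0.5]
opening: 0.0397
gripper_force: 0.0
```

```bash
python3 - <<'E'
from m import *
im,d,ci=snap("top"); P=world(d,ci)
for c in((193,190),(345,214)): print(knob(im,P,c,22))
cv2.imwrite("pics/top2.png",im)
im,d,ci=snap("scene"); cv2.imwrite("pics/scene2.png",im); print(ctrl.get_obs())
E
```

```text
{'n': 145, 'ztop': np.float64(0.0655), 'mean': array([0.5588, 0.2086, 0.064 ]), 'rect': ((559.6787109375, 209.35818481445312), (14.480592727661133, 57.97502517700195), 18.17318344116211), 'ang': np.float64(108.47496199650809)}
{'n': 212, 'ztop': np.float64(0.6781), 'mean': array([ 0.3829, -0.0206,  0.6773]), 'rect': ((384.48052978515625, -24.83778953552246), (11.500397682189941, 27.486698150634766), 79.22144317626953), 'ang': np.float64(165.04176268255185)}
{'clock': 8.85, 'joint_pos': array([-1.07615572e+01,  8.21175378e+00, -1.73856262e+01, -5.38325360e-03,
       -6.43780582e+01,  2.68841110e+01]), 'qvel': array([ 0.22377099,  0.10418641, -0.05513715,  0.04986675,  0.07409119,
        0.18905215]), 'tau': array([-4.22308417e-01, -3.98974299e+01,  2.81816375e+01,  6.69132650e+00,
        5.77070389e-02, -9.91443289e-03]), 'tool_pos': array([ 0.45950622, -0.28253704,  0.21587872]), 'orientation': array([-1.79975898e+02, -6.77629448e-03, -7.38797745e+01]), 'force': array([ 0.13816719, -0.1679343 , -0.0020904 ]), 'moment': array([ 0.07872254, -0.02486335, -0.00872659]), 'gripper_force': 0.0, 'opening': 0.04007277792325327}
```

View pics/top2.png

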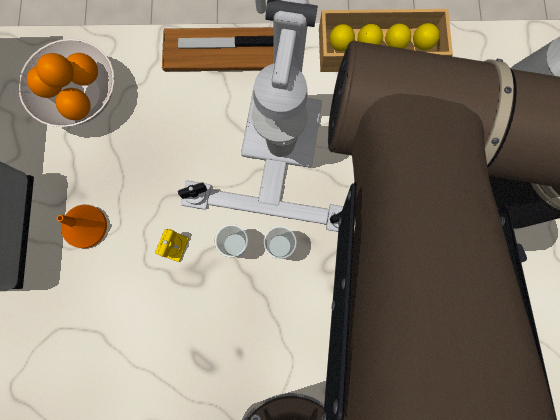

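The arm still covers the right knob at (345,214), so I'll move further aside. The left knob is unchanged at 108.5°.

step_arm --moves '[[[-1.5,-4.5,0,0,4],[-1.5,-4.5,0,0,4],[-1.5,-4.5,0,0,4],[-1.5,-4.5,0,0,4],[0,0,0,0,4],[0,0,0,0,4]]]'

```text
clock: 9.45
tool_pos: [0.399, -0.4635, 0.2151]
orientation: [180.0, 0.0, -74.0]
force: [0.3, 0.1, -0.6]
opening: 0.0399
gripper_force: 0.0
```

```bash
python3 - <<'E'
from m import *
im,d,ci=snap("top"); P=world(d,ci); P[P[...,2]>.12]=-1
for c in((193,190),(345,214)): print(knob(im,P,c,22))
cv2.imwrite("pics/top3.png",cv2.resize(im[150:290,140:420],(800,400)))
E
```

```text
{'n': 150, 'ztop': np.float64(0.0656), 'mean': array([0.5586, 0.2095, 0.0641]), 'rect': ((559.532470703125, 210.3404541015625), (14.766739845275879, 58.70319366455078), 18.56097412109375), 'ang': np.float64(108.44645088783783)}
{'n': 148, 'ztop': np.float64(0.0658), 'mean': array([ 0.4976, -0.1228,  0.0641]), 'rect': ((498.4115295410156, -123.652587890625), (13.784342765808105, 57.57383346557617), 15.855579376220703), 'ang': np.float64(106.23686758119999)}
```

View pics/top3.png

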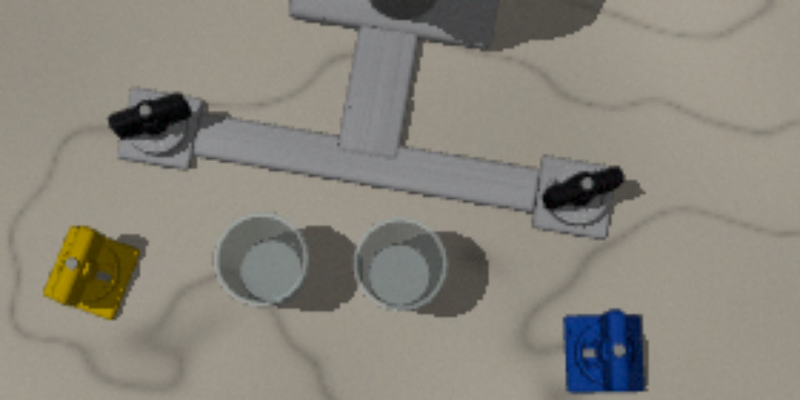

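The right knob at (583,187) in the crop is now down, with its top at 65.8 mm, and turned to 106.2°, about 1.1 rad. The left knob at (150,115) hasn't moved. The hand is clear, so I'll hand in.

```bash
python3 -c "
from plant import close_job
print(close_job())"
```

```text
the job is handed in; nothing more can be done
None
```

I turned the proud knob back to its thread start, lowered it into its collar, screwed it clockwise to its stop and let go. The tight knob was left untouched, and I handed the job in at about 9.5 s; the hand-in call returned no verdict.

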